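File the recipe card and hold the clip open over it

ROBOT

A 6-joint arm with a two-finger parallel gripper is mounted at the origin on the work surface. World frame = base frame: x ahead of the robot, y to its left, z up, the work surface at z = 0. Lengths are in m, angles in degrees, forces in N, time in s.
With the tool pointing down it reaches from about 0.25 to 0.725 m from the base axis. Payload 9.7 kg.
Tool frame: the origin (TCP) lies midway between the tips of the shut fingers; the grasp point (between the pads) lies 19 mm behind it; z points along the fingers, y is the line along which they close (so a half turn about z gives the same grasp; the last joint's range is limited). The gripper opens to 85 mm and grips with 20 to 120 N. Pads are 22 mm wide; open, the fingers measure 114 mm over their backs; the gripper's body (76 mm by 85 mm) begins 54 mm behind the grasp point. The pads swing forward as they close: fully open they stand 13 mm farther back than shut.
Start: joints at [70.245, 4.979, 10.078, 95.1, 0, 90], TCP at [0.186, 0.518, 0.205] pointing down, gripper open.
Joint ranges: [-179.16, 179.16], [-48.56, 103.87], [-65.8, 70.77], [-126.05, 130.52], [-82.76, 87.17], [-180, 180]. Speed limits (degrees/s): [127.2, 127.2, 147.25, 180, 180, 180].

INTERFACE

Orientations are given as [roll, pitch, yaw] about the fixed x, y, z axes, in that order (R = Rz(yaw) Ry(pitch) Rx(roll)).
In Python, from workcell import bot gives the robot as it stands.
- The arm moves only by the shell command python3 -m crank 'ROWS' [FORCE]. ROWS is JSON, a list of rows, each an object with "gripper": the finger opening in mm, from 0 to 85.4; "travel": the shift along the tool's x, y, z in mm, a list of three; "twist": the turn, a rotation vector about the tool's x, y, z in rad, a list of three. In form: [{"gripper": gripper, "travel": [tx, ty, tz], "twist": [rx, ry, rz]}, ...]. A call has 1 to 12 rows; each row shifts and turns the commanded pose from where the row before left it, along the tool's axes as they then stand; what a row does not reach is not made up. A row lasts 1/8 s, in which the tool goes at most 62.5 mm and 10.7 degrees, less where a joint would pass 70% of its speed; a pose out of reach is approached as far as the arm can. A call is refused whole if a number of a shift passes 62.5 or a number of a turn 0.188, either way. A call with a gripper value outside its range is refused whole. The fingers move at their own pace and stop on an object; FORCE is the grip in N (left out, the last holds). Time passes only in rows, so rows that do not move let the fingers close. It gives the time, the measured TCP pose, the force, the opening and the grip force at its end, in the units of the state.
- bot.get_obs(): the state, without advancing time (a new reading comes with each control period).
- bot.camera(name): name is "side" or "top"; returns the picture (384x512x3 uint8, red, green, blue); there is no depth.
- bot.calibration(name): a dict with "vfov" (degrees; the focal length in pixels is half the picture's height over the tangent of half this angle, whatever the lens; pixels are square), "cx", "cy" (the principal point, pixels), "camera_from_world" (4x4, takes a point from world to camera coordinates). Camera axes: x right, y down, z forward; pixel columns grow to the right and rows downward; lengths in m; the calibration is good to about 2 mm. A picture is of the moment at which its call begins. calibration takes no time and is no camera call.
- bot.job_done(): hands the job in; it is judged then, once.
The state is a dict: "time": time; "q": joint angles; "qd": joint speeds; "joint_efforts": joint torques, N m; "ee_pos": TCP position; "tcp_rot": TCP orientation; "wrist_force": force on the tool from outside, world axes, zero at the start; "torque": the same for the moment, N m; "opening": finger opening in m; "grasp_force": force on a finger pad.
Only numpy, scipy, OpenCV 4.12 (cv2) and the standard library are available. Lean on these libraries where they do the work, as an engineer would, in place of code of your own. Each camera call takes 0.05 s, during which the arm holds its last target. There are 200 camera calls.

TASK

Take the recipe card out of its wooden stand and stand it upright in the white slot inside the open drawer, and let go of it. Then squeeze the orange spring clip by its handles, take it off its stand and hold it wide open around the middle of the card's top edge, with the edge a good one to three centimetres inside the mouth and the clip touching nothing but your fingers, so that I can slip a shopping note in. Finish while still holding the clip squeezed open there: do not let it bite or put it down; leave the drawer open and everything else where it is.

Things in the scene. Friction and masses are not known exactly. Their poses are not given: they have to be found in the camera images.
- card_mid (a point): Centre of the stiff laminated recipe card (white, red band and a tomato picture): a flat upright board 8 mm thick (its x), 85 mm wide (its y), 130 mm high (its z, up), 75 g. The top edge is 65 mm above this point, the foot 65 mm below. At the start it stands loosely in the card stand
- card: The same card, origin at the centre of its foot, same axes
- card_stand: Fixed wooden stand, 60 x 110 mm, 34 mm high, origin at the centre of its underside on the counter. The card stands in its groove (along its y, 9.5 mm wide, floor 8 mm and top edges 34 mm above the counter)
- slot (a point): Floor centre of the white card slot fixed inside the drawer, 28 mm above the counter. It runs along its y (across the drawer); x is the card's thickness direction. 10.4 mm wide up to 22 mm above the floor, then flaring to about 37 mm at 41 mm above the floor; 118 mm long between end cheeks that reach 40 mm above the floor
- unit: Fixed wooden drawer unit, 300 deep (x) x 240 wide (y) x 130 mm high, front towards the robot (-x), origin on the counter below the middle of its front. The drawer's front panel reaches 118 mm above the counter and has a black knob. A wine-red bowl, 50 mm high, stands fixed on top, well back. Two spice tins, 53 mm high, are fixed in the drawer beside the slot, on its +y side
- unit_drawer0 (a joint): How far the drawer is pulled out (m); 0 is shut, it starts 0.15 to 0.18 open and slides with light friction. The slot rides with it, and lies about 75 mm behind the drawer's front and at least 65 mm in front of the unit's front face
- clip_grip (a point): Grip point of the orange spring clip, midway between its two handle plates, half-way up, 78 mm above the shut jaw tips. x: across the handles (squeeze along it), y: along the hinge, z: up. Plates 36 mm wide (y), 48 mm long, a V 54 mm wide outside at the top (24 mm above here), 27 mm at the hinge (26 mm below); squeezed fully they are parallel, 27 mm outside. Half a turn about z is the same
- clip_tips (a point): Midway between the clip's jaw tips, 75 mm below clip_grip, same axes, at the tips' height when wide open. The clip stands jaws down. Shut, the jaws are 6 mm apart; wide open the mouth is 34 mm at the tips and 22 mm wide 20 mm further in; the hinge hub closes it 43 mm above the tips. Jaws are 40 mm wide (y)
- clip: The same clip, 70 g, origin midway between the shut jaws' tips at their underside, same axes
- jaw_a (a joint): Opening angle of one jaw of the clip (rad): 0 shut, 0.28 wide open at a firm stop. A spring shuts it: at mid-handle about 3 N opens it, about 8 N holds it wide open; squeezing harder against the stop does no harm
- jaw_b (a joint): Opening angle of the other jaw; linked, always the same as jaw_a
- clip_stand: Fixed wooden foot 90 x 70 mm, 12 mm high, origin at the centre of its underside on the counter, with an upright aluminium plate on it (5 mm thick along x, 50 mm wide, top 42 mm above the counter). The clip straddles that plate, its jaw tips on the foot; squeeze the handles and lift straight up by 50 mm to clear the plate
- mug: Bystander: blue mug, 76 mm across, 85 mm high, on the counter
- jar: Bystander: amber jar, 68 mm across, 100 mm high, on the counter
- mill: Bystander: dark wooden pepper mill, 56 mm across, 145 mm high, on the counter
- can: Bystander: can with a yellow label, 66 mm across, 90 mm high, on the counter
- spoon: Bystander: wooden spoon lying on the counter near the robot
Things that resemble listed ones, but are neither listed nor needed, are in the scene too. Of the things like the clip, leave any that is blue, green or red; of the rest the smaller one is meant.

How it is judged:
By the outcome, as a careful person would: the job done as asked, in the order asked, and still so for the second after the job is handed in, while the arm keeps its last pose, push and grip.
It also fails if it takes over 54 s, if anything falls off the work surface, if the arm or the gripper's body presses on something with over 40 N, if the wrist force passes 120 N, or if a joint passes its speed limit or range.

## Working session

There is one attempt and no reset: what is moved stays moved. The work goes in short steps, Python scripts to look and compute and a shell command to move; the robot and the scene stay as the last step left them, time stands still between calls to the robot, and variables do not carry over. Pictures are saved under pics/ and viewed, at most 10 in all, crops included, and the job is handed in when it is done.

```bash
mkdir -p pics; python3 - <<'E'
from workcell import bot
import cv2,numpy as np
for n in("side","top"):
    im=bot.camera(n); cv2.imwrite(f"pics/{n}0.png",im[:,:,::-1]); c=bot.calibration(n)
    print(n,c["vfov"],c["cx"],c["cy"],np.round(c["camera_from_world"],3).tolist(), [k for k in c])
o=bot.get_obs();print(o)
E
```

```text
side 52.29639023820654 255.25804460585016 189.06297176461942 [[0.908, -0.419, -0.018, -0.5], [-0.305, -0.632, -0.712, 0.233], [0.287, 0.652, -0.702, 1.217], [0.0, 0.0, 0.0, 1.0]] ['vfov', 'cx', 'cy', 'camera_from_world']
top 47.31366035625353 257.5580474928325 195.5160303189483 [[0.024, -1.0, 0.01, -0.026], [-0.995, -0.025, -0.097, 0.561], [0.097, -0.008, -0.995, 1.546], [0.0, 0.0, 0.0, 1.0]] ['vfov', 'cx', 'cy', 'camera_from_world']
{'time': 0.1, 'q': array([ 7.02448177e+01,  5.00661158e+00,  1.00384931e+01,  9.51004003e+01,
       -3.18019001e-04,  9.00003647e+01]), 'qd': array([-0.03339566,  0.00900219,  0.15260738, -0.0421046 , -0.01303703,
        0.0504501 ]), 'joint_efforts': array([-3.81922086e-05, -5.21561909e+01,  4.65653479e+01,  1.59500999e-02,
       -3.04511070e-05, -9.63065020e-06]), 'ee_pos': array([0.18581863, 0.51739549, 0.20406234]), 'tcp_rot': array([-1.79931481e+02,  3.18454889e-04,  1.60244453e+02]), 'wrist_force': array([ 0.73078118, -0.00909177, -0.14079087]), 'torque': array([-0.00216598,  0.06634419, -0.05367481]), 'grasp_force': 0.0, 'opening': 0.08524493126032687}
```

View pics/side0.png

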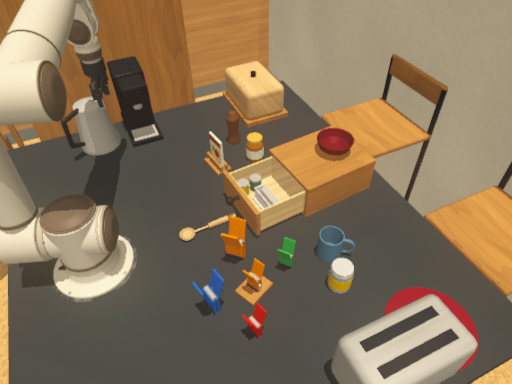

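View pics/top0.png

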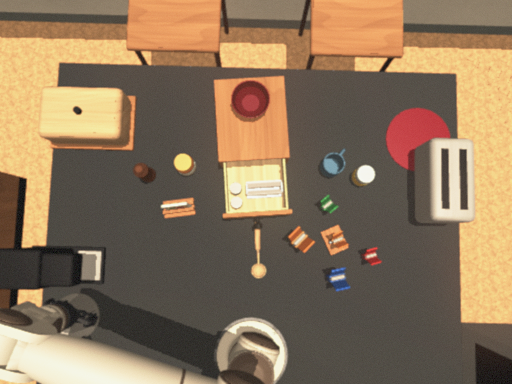

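The top view shows the card in its stand at about (178,207), the slot at (265,188) and the small orange clip on its wooden foot at (335,239). The side view shows the card at (217,150) and the clip at (254,277). I'll enlarge these areas to measure them.

```bash
cat > h.py <<'E'
import numpy as np,cv2
from workcell import bot
def cal(n):
    c=bot.calibration(n);f=192/np.tan(np.radians(c["vfov"]/2));return f,c["cx"],c["cy"],np.array(c["camera_from_world"])
def ray(n,u,v):
    f,cx,cy,T=cal(n);R,t=T[:3,:3],T[:3,3]
    return -R.T@t, R.T@np.array([(u-cx)/f,(v-cy)/f,1])
def plane(n,u,v,z):
    o,d=ray(n,u,v);return o+d*(z-o[2])/d[2]
def tri(a,b):
    o1,d1=ray("top",*a);o2,d2=ray("side",*b)
    s=np.linalg.lstsq(np.c_[d1,-d2],o2-o1,rcond=None)[0];p,q=o1+s[0]*d1,o2+s[1]*d2
    return (p+q)/2,np.linalg.norm(p-q)
def proj(n,p):
    f,cx,cy,T=cal(n);c=T[:3,:3]@p+T[:3,3];return f*c[0]/c[2]+cx,f*c[1]/c[2]+cy
def crop(im,x,y,w,h,s):
    return cv2.resize(im[y:y+h,x:x+w],None,fx=s,fy=s,interpolation=cv2.INTER_CUBIC)
E
python3 - <<'E'
from h import *
t=cv2.imread("pics/top0.png");s=cv2.imread("pics/side0.png")
a=[crop(t,155,185,50,50,5),crop(t,215,150,80,75,1) if 0 else crop(t,218,155,75,75,10/3),crop(t,310,215,50,50,5)]
b=[crop(s,195,125,50,50,5),crop(s,220,165,90,90,250/90),crop(s,230,255,50,50,5)]
f=lambda l:np.hstack([cv2.resize(i,(250,250)) for i in l])
cv2.imwrite("pics/c1.png",np.vstack([f(a),f(b)]))
E
```

```text
(no output)
```

View pics/c1.png

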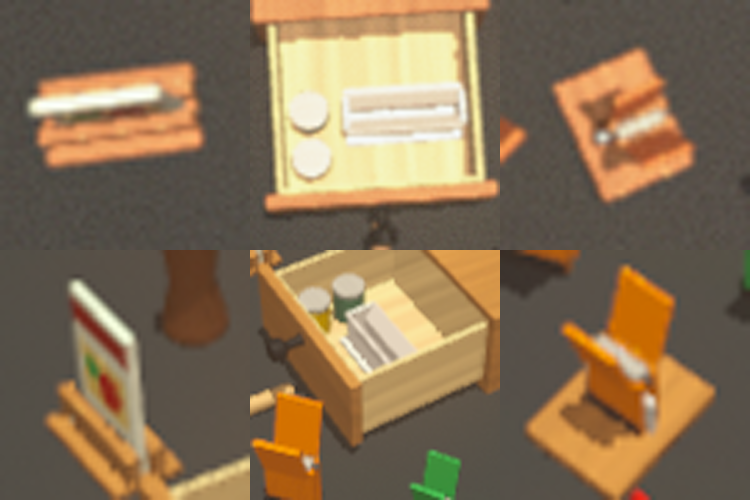

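The crops show the card's top edge, from px (161,206) to (187,203), the slot outline in the drawer, and the clip foot's four corners. The clip's plates are separated along the foot's long side. I'll measure with masks.

```bash
python3 - <<'E'
from h import *
np.set_printoptions(precision=4,suppress=True)
print("cams",ray("top",0,0)[0],ray("side",0,0)[0])
t=cv2.imread("pics/top0.png");H=cv2.cvtColor(t,cv2.COLOR_BGR2HSV)
def rects(mask,x,y,w,h,z,name):
    m=np.zeros(mask.shape,np.uint8);m[y:y+h,x:x+w]=mask[y:y+h,x:x+w]
    c=max(cv2.findContours(m,cv2.RETR_EXTERNAL,cv2.CHAIN_APPROX_NONE)[0],key=cv2.contourArea)
    r=cv2.minAreaRect(c);b=cv2.boxPoints(r);M=cv2.moments(m,True)
    P=np.array([plane("top",*q,z) for q in b])
    e=[P[1]-P[0],P[2]-P[1]]
    print(name,"px",r[0],"mom",M['m10']/M['m00'],M['m01']/M['m00'],"ctr",P.mean(0),[(round(1e3*np.linalg.norm(v),1),round(np.degrees(np.arctan2(v[1],v[0])),1)) for v in e])
white=((H[:,:,1]<50)&(H[:,:,2]>150)).astype(np.uint8)
wood=((H[:,:,1]>70)&(H[:,:,2]>90)).astype(np.uint8)
rects(white,155,195,40,20,.138,"card")
rects(wood|white,155,190,50,40,.034,"cstand")
rects(white,243,175,45,25,.069,"slot69")
rects(wood,312,215,45,50,.012,"foot")
# drawer front top edge and slot row profile
print("colS",[int(v) for v in t[172:206,264,0]]);print("colR",[int(v) for v in t[172:206,264,2]])
for c in(248,280):print(c,[int(v) for v in t[172:206,c,0]])
print("row188",[int(v) for v in t[187,240:292,0]])
# clip corners by hand
for z in(.012,):
    P=np.array([plane("top",u,v,z) for u,v in((338,224.6),(348.4,247),(331.4,255),(321,232.6))]);print(P.mean(0),P)
for u,v in((222,205+9),(292,213)):print("drawer front top",plane("top",u,v,.118))
for u,v in((216,161),(289,158)):print("unit front top",plane("top",u,v,.13))
E
```

```text
cams [0.4085 0.0003 1.5935] [ 0.1762 -0.8559  1.0114]
card px (173.4615478515625, 204.6923370361328) mom 173.53623188405797 204.59420289855072 ctr [0.5129 0.2672 0.138 ] [(np.float64(83.8), np.float64(-81.4)), (np.float64(9.1), np.float64(-170.7))]
cstand px (178.13079833984375, 207.54617309570312) mom 178.3210702341137 207.6153846153846 ctr [0.5107 0.2693 0.034 ] [(np.float64(120.3), np.float64(-81.4)), (np.float64(67.0), np.float64(-170.8))]
slot69 px (263.7707214355469, 188.64364624023438) mom 263.6142557651992 189.1593291404612 ctr [ 0.582  -0.0332  0.069 ] [(np.float64(129.8), np.float64(-85.5)), (np.float64(63.7), np.float64(-176.0))]
foot px (334.6198425292969, 239.2637176513672) mom 333.4869109947644 239.56719022687608 ctr [ 0.4117 -0.2933  0.012 ] [(np.float64(80.9), np.float64(-64.4)), (np.float64(97.4), np.float64(-155.0))]
colS [187, 191, 186, 186, 189, 187, 186, 190, 212, 236, 219, 189, 182, 186, 172, 178, 240, 242, 210, 183, 194, 206, 172, 190, 237, 221, 181, 173, 171, 172, 173, 171, 171, 172]
colR [245, 245, 245, 245, 245, 245, 245, 245, 245, 245, 242, 235, 231, 234, 2
[... 308 characters left out ...]
 123, 166, 230, 218, 198, 197, 194, 180, 163, 169, 162, 170, 189, 194, 196, 195, 238, 242, 205, 176, 175, 175, 177, 174, 178, 180, 180, 178]
row188 [220, 187, 177, 181, 171, 171, 235, 222, 186, 173, 173, 164, 163, 161, 162, 172, 174, 174, 184, 173, 159, 168, 180, 178, 178, 179, 178, 178, 178, 176, 183, 182, 180, 200, 234, 242, 241, 242, 236, 179, 169, 229, 203, 120, 110, 159, 142, 97, 78, 76, 78, 73]
[ 0.4097 -0.2936  0.012 ] [[ 0.4645 -0.3052  0.012 ]
 [ 0.385  -0.3431  0.012 ]
 [ 0.3551 -0.2822  0.012 ]
 [ 0.4342 -0.2441  0.012 ]]
drawer front top [0.487  0.1066 0.118 ]
drawer front top [ 0.4961 -0.1291  0.118 ]
unit front top [0.6649 0.1316 0.13  ]
unit front top [ 0.6815 -0.1149  0.13  ]
```

```bash
cat >> h.py <<'E'
from scipy.spatial.transform import Rotation as Ro
def go(p,yaw,o=None):
    """travel (mm) in the current tool frame, then twist z (rad) to tool pointing down with this yaw"""
    o=o or bot.get_obs();R=Ro.from_euler('xyz',o["tcp_rot"],degrees=True);G=Ro.from_euler('xyz',[180,0,yaw],degrees=True)
    d=R.inv().apply(np.array(p)-o["ee_pos"])*1e3;tw=(R.inv()*G).as_rotvec()
    print("travel",d.round(1),"twist",tw.round(4))
E
python3 - <<'E'
from h import *
print("side proj card top",proj("side",np.array([.513,.267,.138])),"seen ~215.8,138; foot ctr",proj("side",np.array([.411,-.2935,.012])))
print("coffee",plane("top",103,265,.25),plane("top",103,265,0.02),"tcp px",proj("top",bot.get_obs()["ee_pos"]),proj("side",bot.get_obs()["ee_pos"]))
go([.186,.517,.26],160.24);go([.28,.27,.26],160.24);go([.513,.267,.26],98.8)
E
```

```text
side proj card top (np.float64(214.9496071770681), np.float64(137.2810736843845)) seen ~215.8,138; foot ctr (np.float64(253.7573638679032), np.float64(286.99823144126066))
coffee [0.3170709  0.45148722 0.25      ] [0.3014194  0.52872151 0.02      ] tcp px (np.float64(84.25970083727032), np.float64(306.4291897453519)) (np.float64(107.96685758901799), np.float64(109.94878192605913))
travel [ -0.3  -0.4 -55.9] twist [-0.0012  0.      0.0001]
travel [-172.3 -201.1  -55.7] twist [-0.0012  0.      0.0001]
travel [-392.6 -125.1  -55.8] twist [-1.1000e-03  6.0000e-04  1.0724e+00]
```

```bash
python3 -m crank '[{"gripper":60,"travel":[0,0,-56],"twist":[0,0,0]},{"gripper":60,"travel":[-29,-34,0],"twist":[0,0,0]},{"gripper":60,"travel":[-29,-34,0],"twist":[0,0,0]},{"gripper":60,"travel":[-29,-34,0],"twist":[0,0,0]},{"gripper":60,"travel":[-29,-34,0],"twist":[0,0,0]},{"gripper":60,"travel":[-29,-34,0],"twist":[0,0,0]},{"gripper":60,"travel":[-29,-34,0],"twist":[0,0,0]},{"gripper":60,"travel":[-44,15,0],"twist":[0,0,0]},{"gripper":60,"travel":[-44,15,0],"twist":[0,0,0]},{"gripper":60,"travel":[-44,15,0],"twist":[0,0,0]},{"gripper":60,"travel":[-44,15,0],"twist":[0,0,0]},{"gripper":60,"travel":[-44,15,0],"twist":[0,0,0]}]' 40
python3 -m crank '[{"gripper":60,"travel":[0,0,0],"twist":[0,0,0.178]},{"gripper":60,"travel":[0,0,0],"twist":[0,0,0.178]},{"gripper":60,"travel":[0,0,0],"twist":[0,0,0.178]},{"gripper":60,"travel":[0,0,0],"twist":[0,0,0.178]},{"gripper":60,"travel":[0,0,0],"twist":[0,0,0.178]},{"gripper":60,"travel":[0,0,0],"twist":[0,0,0.178]},{"gripper":60,"travel":[0,0,0],"twist":[0,0,0]}]'
python3 - <<'E'
from h import *
o=bot.get_obs();print(o["time"],o["ee_pos"],o["tcp_rot"])
go([.513,.267,.102],98.8)
E
```

```text
time: 1.6
ee_pos: [0.5146, 0.2627, 0.2603]
tcp_rot: [-180.0, -0.0, 160.2]
wrist_force: [-0.2, 1.3, 0.6]
opening: 0.0598
grasp_force: 0.0
time: 2.48
ee_pos: [0.513, 0.263, 0.2603]
tcp_rot: [-180.0, 0.0, 99.1]
wrist_force: [0.0, 0.2, 0.5]
opening: 0.06
grasp_force: 0.0
2.475 [0.51302738 0.26301876 0.26029899] [-1.79959840e+02  1.07668852e-02  9.91214369e+01]
travel [  4.    0.7 158.3] twist [-0.0007  0.0002  0.0056]
```

```bash
python3 -m crank '[{"gripper":60,"travel":[4,0.7,50],"twist":[0,0,0.0056]},{"gripper":60,"travel":[0,0,50],"twist":[0,0,0]},{"gripper":60,"travel":[0,0,38],"twist":[0,0,0]},{"gripper":60,"travel":[0,0,20],"twist":[0,0,0]},{"gripper":25,"travel":[0,0,0],"twist":[0,0,0]},{"gripper":25,"travel":[0,0,0],"twist":[0,0,0]},{"gripper":14,"travel":[0,0,0],"twist":[0,0,0]},{"gripper":14,"travel":[0,0,0],"twist":[0,0,0]},{"gripper":14,"travel":[0,0,0],"twist":[0,0,0]}]' 30
python3 - <<'E'
from h import *
im=bot.camera("side");t=bot.camera("top")
a=cv2.resize(im[100:200,160:290],(780//2,300));b=cv2.resize(t[170:250,130:234],(390,300))
cv2.imwrite("pics/g1.png",np.hstack([a,b])[:,:,::-1])
E
```

```text
time: 3.6
ee_pos: [0.5133, 0.2672, 0.1031]
tcp_rot: [180.0, -0.0, 98.7]
wrist_force: [-0.4, -0.3, -0.4]
opening: 0.0142
grasp_force: 0.0
```

View pics/g1.png

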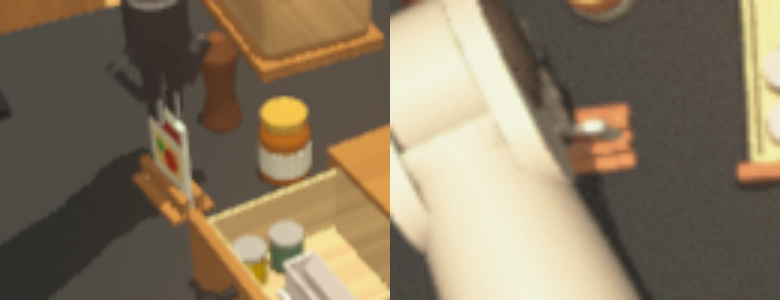

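The fingers straddle the middle of the card's top (left half, around (170,120)) with nothing in contact yet. I'll close and lift.

```bash
python3 -m crank '[{"gripper":0,"travel":[0,0,0],"twist":[0,0,0]},{"gripper":0,"travel":[0,0,0],"twist":[0,0,0]},{"gripper":0,"travel":[0,0,0],"twist":[0,0,0]}]' 30
python3 -m crank '[{"gripper":0,"travel":[0,0,-15],"twist":[0,0,0]},{"gripper":0,"travel":[0,0,-20],"twist":[0,0,0]},{"gripper":0,"travel":[0,0,-40],"twist":[0,0,0]},{"gripper":0,"travel":[0,0,-40],"twist":[0,0,0]},{"gripper":0,"travel":[0,0,-30],"twist":[0,0,0]},{"gripper":0,"travel":[0,0,0],"twist":[0,0,0]}]'
python3 - <<'E'
from h import *
# slot yaw/centre from rims in top view first picture, subpixel
t=cv2.imread("pics/top0.png").astype(float)[:,:,0]
pk=[]
for c in range(248,272):
    col=t[172:204,c]
    a=col-np.median(col);g=[]
    for lo,hi in((178-172,185-172),(193-172,200-172)):
        off=0
        w=np.clip(col[lo:hi]-195,0,None);g.append((w*np.arange(lo,hi)).sum()/max(w.sum(),1e-6)+172)
    pk.append((c,*g))
pk=np.array(pk)
for i in(1,2):
    k=np.polyfit(pk[:,0],pk[:,i],1);P=[plane("top",u,np.polyval(k,u),.069) for u in(246,282)];d=P[1]-P[0]
    r=pk[:,i]-np.polyval(k,pk[:,0]);print("rim",P,"yaw",np.degrees(np.arctan2(d[1],d[0]))+90,"res",r.std())
# unit / drawer front edges yaw: straight top lines via wood-vs-dark below drawer front
H=cv2.cvtColor(cv2.imread("pics/top0.png"),cv2.COLOR_BGR2HSV)
pts=[]
for c in list(range(228,250))+list(range(264,288)):
    col=cv2.imread("pics/top0.png")[205:226,c,2].astype(float);j=np.where(col>110)[0]
    if len(j):
        k=j[-1]; pts.append((c,205+k+(col[k]-110)/(col[k]-col[k+1]) if k+1<len(col) else 205+k))
pts=np.array(pts);k=np.polyfit(pts[:,0],pts[:,1],1);r=pts[:,1]-np.polyval(k,pts[:,0]);g=abs(r)<1;k=np.polyfit(pts[g,0],pts[g,1],1)
P=[plane("top",u,np.polyval(k,u),.118) for u in(225,290)];d=P[1]-P[0];print("front edge",P,np.degrees(np.arctan2(d[1],d[0]))+90,g.sum())
E
```

```text
time: 4.08
ee_pos: [0.5132, 0.2671, 0.1029]
tcp_rot: [180.0, -0.0, 98.7]
wrist_force: [-0.3, -0.4, 1.9]
opening: 0.0072
grasp_force: 31.0
time: 4.82
ee_pos: [0.5139, 0.2675, 0.2509]
tcp_rot: [179.8, -0.1, 98.7]
wrist_force: [0.5, -0.0, -1.3]
opening: 0.0065
grasp_force: 30.7
rim [array([0.60273323, 0.02960269, 0.069     ]), array([ 0.61396397, -0.0964483 ,  0.069     ])] yaw 5.091429215912726 res 0.0508713415933381
rim [array([0.55121007, 0.02825105, 0.069     ]), array([ 0.56110245, -0.09741417,  0.069     ])] yaw 4.501046216357395 res 0.20807897885363202
front edge [array([0.47344483, 0.09607059, 0.118     ]), array([ 0.49146229, -0.12244676,  0.118     ])] 4.7135583443347855 46
```

```bash
python3 - <<'E'
from h import *
t=cv2.imread("pics/top0.png");s=cv2.imread("pics/side0.png")
a=cv2.resize(t[174:204,242:290],(768,480)[:2],interpolation=cv2.INTER_CUBIC)[:, :]
a=cv2.resize(t[176:202,243:288],(450,260),interpolation=cv2.INTER_CUBIC)
b=cv2.resize(s[178:222,245:290],(450,440)[::1],interpolation=cv2.INTER_CUBIC)
a=cv2.copyMakeBorder(a,0,180,0,0,cv2.BORDER_CONSTANT)
im=np.hstack([a[:, :],b])
im=np.clip((im.astype(float)-60)*1.3,0,255).astype(np.uint8)
cv2.imwrite("pics/z1.png",cv2.resize(im,(800,391)))
E
```

```text
(no output)
```

View pics/z1.png

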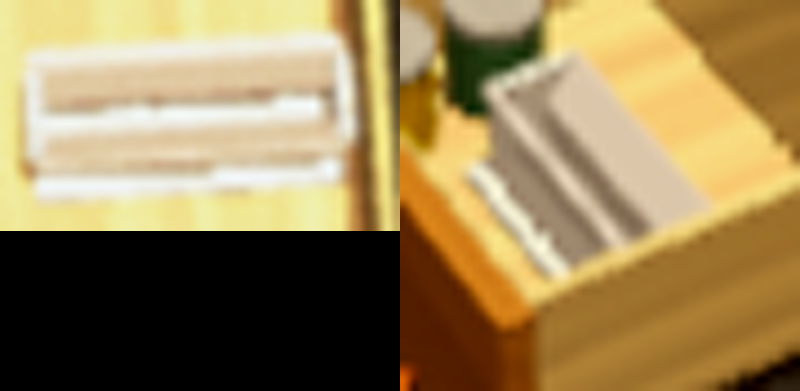

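```bash
python3 - <<'E'
from h import *
np.set_printoptions(precision=4,suppress=True)
print("mid L",tri((246.4,190),(255.1,188.7)))
print("strip L",tri((247.5,197.2),(253.5,197)))
print("back L",tri((246.4,182.2),(264.7,184.2)))
for z in(.028,.05,.069):
    print(z,[proj("side",plane("top",u,v,z)) for u,v in((246.4,190),(247.5,197.2),(246.4,182.2))])
E
```

```text
mid L (array([0.5712, 0.0294, 0.059 ]), np.float64(0.011482470803228879))
strip L (array([0.5547, 0.0234, 0.0291]), np.float64(0.0012646450781115494))
back L (array([0.6025, 0.0285, 0.0672]), np.float64(0.001756162530828543))
0.028 [(np.float64(259.28722210149834), np.float64(194.1269050932807)), (np.float64(253.17325496794527), np.float64(197.25068513741604)), (np.float64(266.3813800810451), np.float64(191.54078787725862))]
0.05 [(np.float64(258.6435298425669), np.float64(189.98495285982816)), (np.float64(252.53838099828064), np.float64(193.07030641339924)), (np.float64(265.72596556349777), np.float64(187.43003226808057))]
0.069 [(np.float64(258.0750545103304), np.float64(186.32699730832198)), (np.float64(251.97771137563626), np.float64(189.37853218150983)), (np.float64(265.1471227977526), np.float64(183.79953419027828))]
```

```bash
python3 - <<'E'
from h import *
print(plane("top",263.7,188.6,.028),[plane("side",u,v,.069) for u,v in((255.1,188.7),(269.7,205),(264.7,184.2))])
go([.587,-.034,.255],94.8)
E
```

```text
[ 0.58671101 -0.03380808  0.028     ] [array([0.56145535, 0.02134357, 0.069     ]), array([ 0.5727438 , -0.06911021,  0.069     ]), array([0.60082873, 0.02707738, 0.069     ])]
travel [-309.1   26.5   -4.4] twist [ 0.0042 -0.0016  0.0687]
```

```bash
python3 -m crank '[{"gripper":0,"travel":[-25,2,-5],"twist":[0,0,0]},{"gripper":0,"travel":[-44,4,0],"twist":[0,0,0]},{"gripper":0,"travel":[-44,4,0],"twist":[0,0,0]},{"gripper":0,"travel":[-44,4,0],"twist":[0,0,0]},{"gripper":0,"travel":[-44,4,0],"twist":[0,0,0]},{"gripper":0,"travel":[-44,4,0],"twist":[0,0,0]},{"gripper":0,"travel":[-40,3,0],"twist":[0,0,0]},{"gripper":0,"travel":[-24,1.5,0],"twist":[0,0,0]},{"gripper":0,"travel":[0,0,0],"twist":[0.004,-0.0016,0.068]},{"gripper":0,"travel":[0,0,0],"twist":[0,0,0]}]'
python3 - <<'E'
from h import *
go([.587,-.034,.175],94.8)
E
```

```text
time: 6.08
ee_pos: [0.586, -0.0346, 0.2518]
tcp_rot: [-179.7, 0.1, 94.8]
wrist_force: [0.2, -0.8, -0.6]
opening: 0.0071
grasp_force: 30.7
travel [ 0.6  1.4 76.8] twist [-0.0054  0.0015  0.0004]
```

Lower until the foot is just above the cheeks, then look.

```bash
python3 -m crank '[{"gripper":0,"travel":[0.6,1.2,30],"twist":[-0.004,0,0]},{"gripper":0,"travel":[0,0,30],"twist":[0,0,0]},{"gripper":0,"travel":[0,0,16],"twist":[0,0,0]},{"gripper":0,"travel":[0,0,0],"twist":[0,0,0]}]'
python3 - <<'E'
from h import *
im=bot.camera("side");t=bot.camera("top")
a=cv2.resize(im[130:230,220:310],(540,600),interpolation=cv2.INTER_CUBIC);b=cv2.resize(t[160:220,225:300],(260,208))
b=cv2.copyMakeBorder(b,0,392,0,0,cv2.BORDER_CONSTANT)
cv2.imwrite("pics/p1.png",np.hstack([a,b])[:,:,::-1])
o=bot.get_obs();p=o["ee_pos"]
for dy in(.0425,-.0425):
    q=p+np.array([-np.sin(np.radians(4.8))*dy,np.cos(np.radians(4.8))*dy,-.095]);u=proj("side",q);print(q,u,((u[0]-220)*6,(u[1]-130)*6))
E
```

```text
time: 6.58
ee_pos: [0.5867, -0.0334, 0.1758]
tcp_rot: [-179.9, 0.1, 94.9]
wrist_force: [0.2, 0.2, -0.5]
opening: 0.0071
grasp_force: 30.7
[0.58401077 0.00875207 0.08275474] (np.float64(262.5846693803829), np.float64(186.13702605928341)) (np.float64(255.50801628229726), np.float64(336.8221563557005))
[ 0.59112339 -0.07594982  0.08275474] (np.float64(275.70192869989995), np.float64(201.72205191311167)) (np.float64(334.2115721993997), np.float64(430.33231147867))
```

View pics/p1.png

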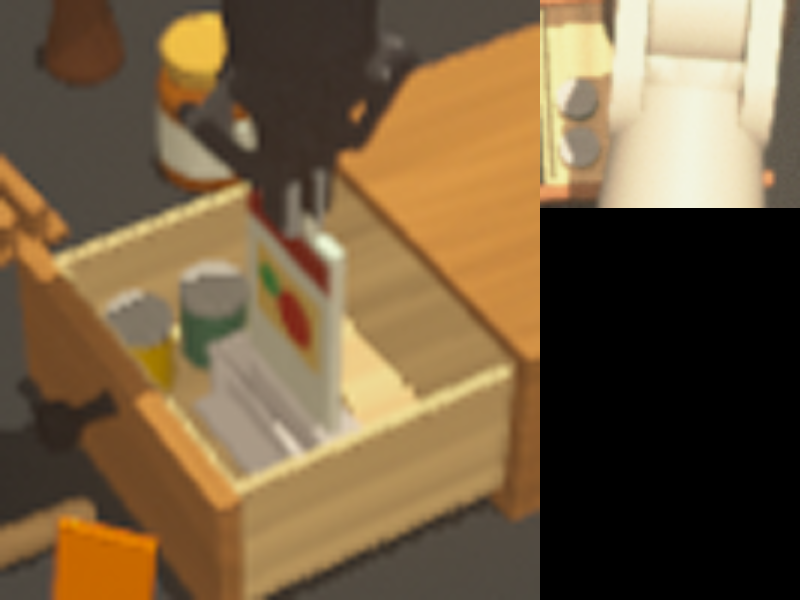

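The card's foot shows at crop px (255,337)–(334,430), as predicted, and sits just above the flare. I'll lower it and watch the force.

```bash
python3 -m crank '[{"gripper":0,"travel":[0.2,0.6,14],"twist":[0,0,0.001]},{"gripper":0,"travel":[0,0,8],"twist":[0,0,0]},{"gripper":0,"travel":[0,0,6],"twist":[0,0,0]},{"gripper":0,"travel":[0,0,0],"twist":[0,0,0]}]'
python3 -m crank '[{"gripper":0,"travel":[0,0,5],"twist":[0,0,0]},{"gripper":0,"travel":[0,0,5],"twist":[0,0,0]},{"gripper":0,"travel":[0,0,0],"twist":[0,0,0]}]'
```

```text
time: 7.18
ee_pos: [0.5876, -0.0335, 0.1481]
tcp_rot: [-180.0, 0.1, 94.8]
wrist_force: [-0.2, -0.9, -0.7]
opening: 0.0067
grasp_force: 30.7
time: 7.55
ee_pos: [0.5877, -0.0336, 0.1382]
tcp_rot: [-180.0, 0.1, 94.8]
wrist_force: [-0.1, -0.4, -0.3]
opening: 0.0066
grasp_force: 30.7
```

```bash
python3 -m crank '[{"gripper":0,"travel":[0,0,5],"twist":[0,0,0]},{"gripper":0,"travel":[0,0,5],"twist":[0,0,0]},{"gripper":0,"travel":[0,0,3.5],"twist":[0,0,0]},{"gripper":0,"travel":[0,0,0],"twist":[0,0,0]}]'
```

```text
time: 8.05
ee_pos: [0.5877, -0.0336, 0.1248]
tcp_rot: [-180.0, 0.1, 94.8]
wrist_force: [-0.4, -0.2, -0.3]
opening: 0.0069
grasp_force: 30.7
```

```bash
python3 -m crank '[{"gripper":12,"travel":[0,0,0],"twist":[0,0,0]},{"gripper":18,"travel":[0,0,0],"twist":[0,0,0]},{"gripper":30,"travel":[0,0,0],"twist":[0,0,0]},{"gripper":36,"travel":[0,0,0],"twist":[0,0,0]},{"gripper":36,"travel":[0,0,-20],"twist":[0,0,0]},{"gripper":50,"travel":[0,0,-40],"twist":[0,0,0]},{"gripper":70,"travel":[0,0,-50],"twist":[0,0,0]},{"gripper":85,"travel":[0,0,0],"twist":[0,0,0]}]'
python3 - <<'E'
from h import *
im=bot.camera("side");cv2.imwrite("pics/side2.png",im[:,:,::-1])
a=cv2.resize(im[110:230,200:320],(560,560),interpolation=cv2.INTER_CUBIC);cv2.imwrite("pics/p2.png",a[:,:,::-1])
P=np.array([.411,-.2935,.25]);go(P,115.5)
E
```

```text
time: 9.05
ee_pos: [0.5891, -0.0335, 0.2396]
tcp_rot: [179.6, 0.2, 94.8]
wrist_force: [-0.6, -0.4, 1.3]
opening: 0.0835
grasp_force: 0.0
travel [-244.4 -198.7  -13.1] twist [ 0.0029  0.0028 -0.3616]
```

View pics/p2.png

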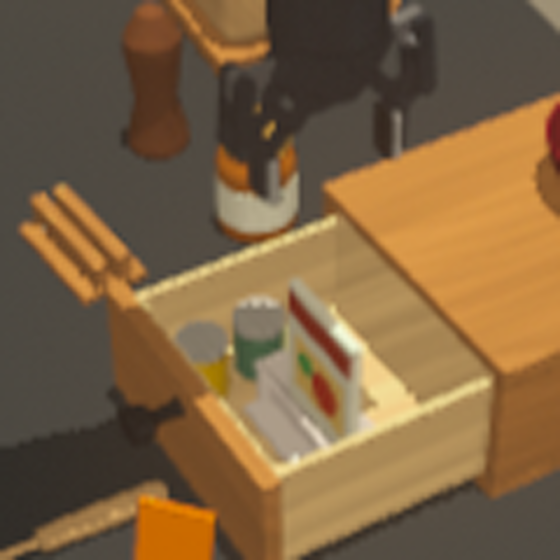

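The card stands in the slot, freed, with its top edge from crop px (293,285) to (355,358). Next, the clip.

```bash
python3 -m crank '[{"gripper":85,"travel":[-34,-28,-13],"twist":[0,0,0]},{"gripper":85,"travel":[-36,-29,0],"twist":[0,0,0]},{"gripper":85,"travel":[-36,-29,0],"twist":[0,0,0]},{"gripper":85,"travel":[-36,-29,0],"twist":[0,0,0]},{"gripper":85,"travel":[-36,-29,0],"twist":[0,0,0]},{"gripper":85,"travel":[-36,-29,0],"twist":[0,0,0]},{"gripper":85,"travel":[-30.4,-25.7,0],"twist":[0,0,0]},{"gripper":85,"travel":[0,0,0],"twist":[0,0,-0.18]},{"gripper":85,"travel":[0,0,0],"twist":[0.003,0.002,-0.18]},{"gripper":85,"travel":[0,0,0],"twist":[0,0,0]}]'
python3 - <<'E'
from h import *
# card top edge centre from clear top view
t=bot.camera("top");cv2.imwrite("pics/top2.png",t[:,:,::-1])
go([.411,-.2935,.071],115.4)
print(proj("top",np.array([.587,-.034,.158])))
H=cv2.cvtColor(t,cv2.COLOR_RGB2HSV);m=((H[:,:,1]<60)&(H[:,:,2]>140)).astype(np.uint8)[165:205,240:295]
n,l,s,c=cv2.connectedComponentsWithStats(m);print([(s[i].tolist(),c[i].round(1).tolist()) for i in range(1,n) if s[i][4]>15])
s2=bot.camera("side");im=np.hstack([cv2.resize(t[150:225,215:310],(380,300),interpolation=cv2.INTER_CUBIC),cv2.resize(s2[225:325,200:325],(400,320),interpolation=cv2.INTER_CUBIC)[:300]])
cv2.imwrite("pics/p3.png",im[:,:,::-1])
E
```

```text
time: 10.35
ee_pos: [0.4099, -0.2934, 0.2473]
tcp_rot: [-179.8, -0.1, 115.3]
wrist_force: [-0.8, -0.5, 0.9]
opening: 0.0853
grasp_force: 0.0
travel [ -1.    1.6 176.5] twist [-0.0041 -0.002  -0.0039]
(np.float64(264.7186122701235), np.float64(184.08052850104443))
[([5, 14, 39, 20, 507], [24.1, 23.6])]
```

View pics/p3.png

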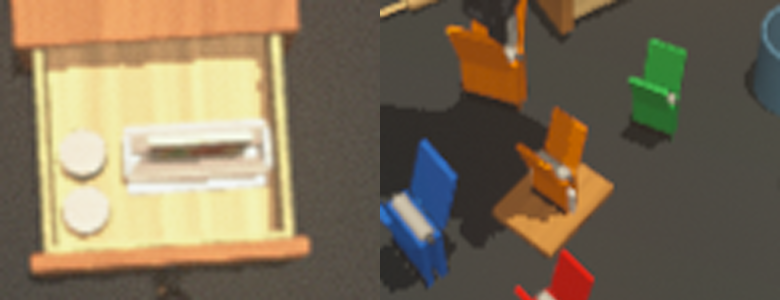

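The top view shows the card's top edge at about px (264,185), where I predicted (264.7,184.1). The side view shows the clip undisturbed on its foot. I'll descend over the clip.

```bash
python3 -m crank '[{"gripper":85,"travel":[-1,1.6,45],"twist":[-0.004,-0.002,-0.003]},{"gripper":85,"travel":[0,0,45],"twist":[0,0,0]},{"gripper":85,"travel":[0,0,0],"twist":[0,0,0]}]'
python3 - <<'E'
from h import *
s2=bot.camera("side");t=bot.camera("top")
im=np.hstack([cv2.resize(s2[215:315,200:310],(550,500),interpolation=cv2.INTER_CUBIC),cv2.copyMakeBorder(cv2.resize(t[205:265,305:365],(240,240)),0,260,0,0,cv2.BORDER_CONSTANT)])
cv2.imwrite("pics/p4.png",im[:,:,::-1])
E
```

```text
time: 10.82
ee_pos: [0.4104, -0.2924, 0.1554]
tcp_rot: [-179.9, -0.2, 115.4]
wrist_force: [0.3, 0.2, 1.1]
opening: 0.0847
grasp_force: 0.0
```

View pics/p4.png

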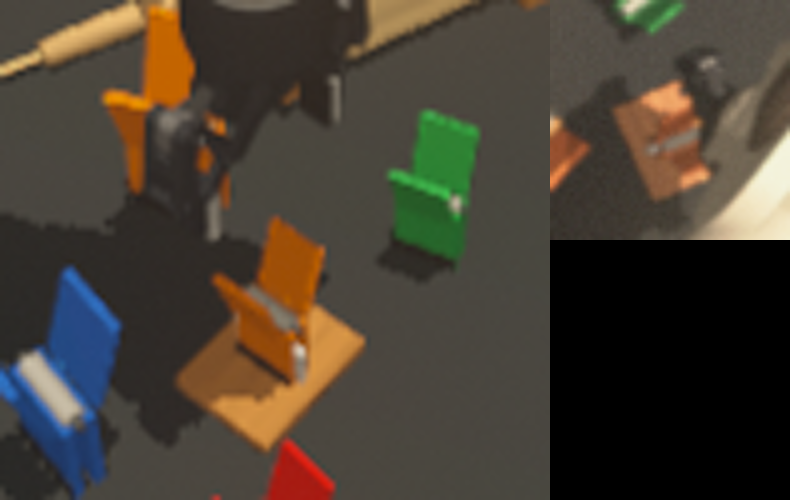

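```bash
python3 - <<'E'
from h import *
f=lambda p:((proj("side",np.array(p))[0]-200)*5,(proj("side",np.array(p))[1]-215)*5)
o=bot.get_obs();e=o["ee_pos"];y=Ro.from_euler('xyz',o["tcp_rot"],degrees=True).apply([0,1,0])
for s in(.0425,-.0425):print("pad tip",f(e+s*y+[0,0,.013]))
print("tcp",f(e),"clip top",f([.411,-.2935,.114]),"foot",f([.411,-.2935,.012]))
c=np.array([.411,-.2935,.114])
for s in(.025,-.025):print("handle top",f(c+s*y))
for uv in((245,295),(298,235)):print(plane("side",200+uv[0]/5,215+uv[1]/5,.114))
for uv in((176,382),(365,342),(268,448)):print("foot",plane("side",200+uv[0]/5,215+uv[1]/5,.012))
E
```

```text
pad tip (np.float64(315.80072174838676), np.float64(143.8681838896794))
pad tip (np.float64(211.32837060929234), np.float64(247.58609883830502))
tcp (np.float64(265.27505563352304), np.float64(209.24004605227424)) clip top (np.float64(264.943453852097), np.float64(259.45249736017416)) foot (np.float64(268.786819339516), np.float64(359.9911572063033))
handle top (np.float64(294.0959706027681), np.float64(229.69657848364562))
handle top (np.float64(235.04320567425154), np.float64(289.9716242944743))
[ 0.39197554 -0.30945303  0.114     ]
[ 0.43402356 -0.2868132   0.114     ]
foot [ 0.35670333 -0.28368804  0.012     ]
foot [ 0.46679408 -0.30673973  0.012     ]
foot [ 0.38729132 -0.34424326  0.012     ]
```

```bash
python3 - <<'E'
from h import *
go([.412,-.2955,.071],116)
E
python3 -m crank '[{"gripper":85,"travel":[-3.3,0,25],"twist":[0,0.003,-0.01]},{"gripper":85,"travel":[0,0,25],"twist":[0,0,0]},{"gripper":85,"travel":[0,0,20],"twist":[0,0,0]},{"gripper":85,"travel":[0,0,14],"twist":[0,0,0]},{"gripper":85,"travel":[0,0,0],"twist":[0,0,0]}]'
```

```text
travel [-1.3 -1.  88.9] twist [ 0.001   0.002  -0.0087]
time: 11.55
ee_pos: [0.4137, -0.2968, 0.0751]
tcp_rot: [180.0, -0.1, 116.1]
wrist_force: [-0.2, 0.3, 0.4]
opening: 0.0849
grasp_force: 0.0
```

```bash
python3 -m crank '[{"gripper":70,"travel":[1.9,-0.9,5],"twist":[0,0,0]},{"gripper":55,"travel":[0,0,0],"twist":[0,0,0]},{"gripper":45,"travel":[0,0,0],"twist":[0,0,0]},{"gripper":40,"travel":[0,0,0],"twist":[0,0,0]},{"gripper":35,"travel":[0,0,0],"twist":[0,0,0]},{"gripper":30,"travel":[0,0,0],"twist":[0,0,0]},{"gripper":20,"travel":[0,0,0],"twist":[0,0,0]},{"gripper":15,"travel":[0,0,0],"twist":[0,0,0]},{"gripper":15,"travel":[0,0,0],"twist":[0,0,0]}]' 45
```

```text
time: 12.68
ee_pos: [0.4131, -0.2959, 0.0716]
tcp_rot: [179.8, 0.1, 116.2]
wrist_force: [1.9, 1.3, 10.9]
opening: 0.0242
grasp_force: 43.2
```

```bash
python3 -m crank '[{"gripper":15,"travel":[0,0,-6],"twist":[0,0,0]},{"gripper":15,"travel":[0,0,-10],"twist":[0,0,0]},{"gripper":15,"travel":[0,0,-15],"twist":[0,0,0]},{"gripper":15,"travel":[0,0,-20],"twist":[0,0,0]},{"gripper":15,"travel":[0,0,-30],"twist":[0,0,0]},{"gripper":15,"travel":[0,0,-50],"twist":[0,0,0]},{"gripper":15,"travel":[0,0,-50],"twist":[0,0,0]},{"gripper":15,"travel":[0,0,-20],"twist":[0,0,0]},{"gripper":15,"travel":[0,0,0],"twist":[0,0,0]}]'
python3 - <<'E'
from h import *
s2=bot.camera("side");o=bot.get_obs();e=o["ee_pos"]
u=proj("side",e);x,y=int(u[0])-60,int(u[1])-40
im=cv2.resize(s2[max(y,0):max(y,0)+120,x:x+120],(560,560),interpolation=cv2.INTER_CUBIC);cv2.imwrite("pics/p5.png",im[:,:,::-1])
print(u,x,y,o["opening"],o["grasp_force"])
for p in((.412,-.2955),):
  q=e-[0,0,.0715];q[2]=e[2]-.071+.012;print("jaw tips px in crop",[(k*560/120) for k in (proj("side",q)[0]-x,proj("side",q)[1]-max(y,0))])
E
```

```text
time: 13.8
ee_pos: [0.4123, -0.2961, 0.2726]
tcp_rot: [179.9, 0.1, 116.1]
wrist_force: [-0.2, -0.5, -1.8]
opening: 0.0242
grasp_force: 43.6
(np.float64(252.3685459157818), np.float64(230.59616119940387)) 192 190 0.024248344338047272 43.61151196200808
jaw tips px in crop [np.float64(284.210994931018), np.float64(258.5168111811675)]
```

View pics/p5.png

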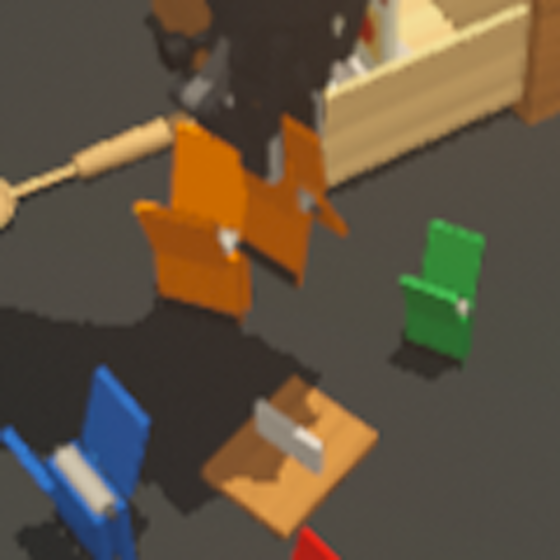

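```bash
python3 - <<'E'
from h import *
o=bot.get_obs();e=o["ee_pos"];R=Ro.from_euler('xyz',o["tcp_rot"],degrees=True).as_matrix()
f=lambda p:tuple(round((a-b)*560/120) for a,b in zip(proj("side",p),(192,190)))
for dz in(-.045,-.05,-.056,-.062):
    b=e+[0,0,dz]-.02*R[:,0];print(dz,[f(b+s*R[:,1]) for s in(-.019,.019)],"left near",f(b+.04*R[:,0]-.019*R[:,1]))
b=e-.02*R[:,0]
print("hinge front",f(e+[0,0,-.007]-.018*R[:,0]), "handle tops",[f(e+[0,0,.043]-.018*R[:,0]+s*R[:,1]) for s in(-.0135,.0135)])
E
```

```text
-0.045 [(290, 284), (335, 239)] left near (233, 246)
-0.05 [(290, 290), (335, 245)] left near (233, 252)
-0.056 [(291, 296), (335, 251)] left near (233, 259)
-0.062 [(291, 303), (335, 258)] left near (234, 266)
hinge front (309, 215) handle tops [(290, 168), (324, 136)]
```

The clip is held with its mouth open: near jaw's lower edge from crop px (243,250) to (300,283), far jaw's right tip at (345,233). I've now used all ten viewings, so from here I'll measure numerically. First, the card's top edge, for lean.

```bash
python3 - <<'E'
from h import *
t=cv2.imread("pics/top2.png");s=cv2.imread("pics/side2.png")
for c in(256,264,272):print(c,[(r,*map(int,t[r,c,::-1])) for r in range(181,191)])
H=cv2.cvtColor(s,cv2.COLOR_BGR2HSV)
red=(((H[:,:,0]<6)|(H[:,:,0]>172))&(H[:,:,1]>130)).astype(np.uint8);red[:,:258]=0;red[:,285:]=0;red[:165]=0;red[200:]=0
n,l,st,c=cv2.connectedComponentsWithStats(red);print([(st[i].tolist(),c[i].round(1).tolist()) for i in range(1,n) if st[i][4]>3])
for r in(174,177,180,183):print(r,[(x,*map(int,s[r,x,::-1])) for x in range(258,280)])
# model corner predictions, card upright at (.5877,-.0335)
a=np.radians(4.8);X=np.array([np.cos(a),np.sin(a),0]);Y=np.array([-np.sin(a),np.cos(a),0])
for lx in(0,-.006):
  p=np.array([.5877+lx,-.0335,.158])
  for sx in(-.004,.004):
    for sy in(.0425,-.0425):q=p+sx*X+sy*Y;print(lx,sx,sy,"side",np.round(proj("side",q),1),"top",np.round(proj("top",q),1))
E
```

```text
256 [(181, 243, 240, 215), (182, 242, 239, 223), (183, 237, 231, 211), (184, 243, 243, 227), (185, 242, 244, 224), (186, 179, 167, 139), (187, 128, 98, 70), (188, 123, 103, 69), (189, 129, 111, 81), (190, 165, 145, 120)]
264 [(181, 242, 241, 229), (182, 240, 233, 217), (183, 241, 239, 219), (184, 243, 244, 224), (185, 224, 224, 187), (186, 148, 131, 106), (187, 124, 85, 63), (188, 121, 85, 63), (189, 137, 118, 97), (190, 182, 161, 137)]
272 [(181, 241, 237, 222), (182, 237, 232, 214), (183, 243, 244, 228), (184, 242, 244, 225), (185, 184, 173, 146), (186, 129, 100, 75), (187, 130, 101, 70), (188, 133, 111, 82), (189, 162, 143, 119), (190, 220, 194, 167)]
[([267, 191, 4, 7, 11], [268.8, 194.2])]
174 [(258, 193, 173, 141), (259, 184, 158, 118), (260, 171, 138, 89), (261, 163, 126, 78), (262, 112, 44, 29), (263, 117, 62, 44), (264, 141, 113, 88), (265, 162, 150, 121), (266, 173, 162, 133), (267, 176, 164, 133), (268, 177, 157, 119), (269, 181, 151, 101), (270, 181, 147, 91), (271, 173, 139, 88), (272, 173, 139, 87), (273, 172, 139, 87), (274, 172, 138, 87), (275, 173, 138, 87), (276, 17
[... 1234 characters left out ...]
, (268, 120, 65, 47), (269, 113, 44, 27), (270, 116, 45, 29), (271, 131, 73, 54), (272, 159, 141, 113), (273, 200, 201, 170), (274, 231, 237, 205), (275, 241, 246, 213), (276, 241, 233, 192), (277, 235, 211, 153), (278, 203, 173, 111), (279, 171, 137, 86)]
0 -0.004 0.0425 side [261.4 170. ] top [251.8 185.8]
0 -0.004 -0.0425 side [275.1 185.6] top [277.5 184.3]
0 0.004 0.0425 side [263.6 169.2] top [251.6 183.4]
0 0.004 -0.0425 side [277.3 184.7] top [277.3 181.9]
-0.006 -0.004 0.0425 side [259.8 170.6] top [251.7 187.6]
-0.006 -0.004 -0.0425 side [273.4 186.2] top [277.5 186.1]
-0.006 0.004 0.0425 side [261.9 169.7] top [251.6 185.2]
-0.006 0.004 -0.0425 side [275.6 185.3] top [277.3 183.7]
```

The card's top edge fits an upright card at (0.588, −0.0335) to within about 2 mm in both views. I'll carry the clip above it and measure the jaws there.

```bash
python3 -m crank '[{"gripper":15,"travel":[0,0,0],"twist":[0,0,0.185]},{"gripper":15,"travel":[0,0,0],"twist":[0,0,0.186]},{"gripper":15,"travel":[0,0,0],"twist":[0,0,0]}]'
python3 - <<'E'
from h import *
go([.588,-.0335,.255],94.8)
E
```

```text
time: 14.22
ee_pos: [0.4115, -0.2954, 0.2693]
tcp_rot: [-179.9, -0.2, 95.0]
wrist_force: [0.5, 0.1, 0.2]
opening: 0.024
grasp_force: 43.6
travel [245.6 198.6  14.7] twist [-0.0016 -0.0031  0.0029]
```

```bash
python3 -m crank '[{"gripper":15,"travel":[25,20,0],"twist":[0,0,0.003]},{"gripper":15,"travel":[36,29,0],"twist":[0,0,0]},{"gripper":15,"travel":[36,29,0],"twist":[0,0,0]},{"gripper":15,"travel":[36,29,0],"twist":[0,0,0]},{"gripper":15,"travel":[36,29,0],"twist":[0,0,0]},{"gripper":15,"travel":[36,29,0],"twist":[0,0,0]},{"gripper":15,"travel":[25,20,0],"twist":[0,0,0]},{"gripper":15,"travel":[15.6,13.6,0],"twist":[0,0,0]},{"gripper":15,"travel":[0,0,0],"twist":[0,0,0]},{"gripper":15,"travel":[0,0,0],"twist":[0,0,0]}]'
python3 - <<'E'
from h import *
s=bot.camera("side");cv2.imwrite("pics/side3.png",s[:,:,::-1])
H=cv2.cvtColor(s,cv2.COLOR_RGB2HSV);o=bot.get_obs();e=o["ee_pos"];R=Ro.from_euler('xyz',o["tcp_rot"],degrees=True).as_matrix()
print(e,o["tcp_rot"]);u=proj("side",e);print("tcp px",u)
f=lambda p:tuple(np.round(proj("side",p),1))
# tool x ~ +y world => -y end is -toolx ; tool y ~ +x
for dz in(-.046,-.056):
    print(dz,"tips (x-,y-)(x-,y+)(x+,y-)(x+,y+)",[f(e+[0,0,dz]+sx*R[:,0]+sy*R[:,1]) for sy in(-.02,.02) for sx in(-.02,.02)])
m=((H[:,:,1]>215)&(H[:,:,0]>5)&(H[:,:,0]<22)&(H[:,:,2]>90))
x0,y0=int(u[0])-22,int(u[1])-25
print("x0",x0)
for r in range(y0,y0+55):print(r,''.join('#' if s[r,c,0]>200 and m[r,c] else '+' if m[r,c] else '.' for c in range(x0,x0+50)))
E
```

```text
time: 15.48
ee_pos: [0.5891, -0.0352, 0.2709]
tcp_rot: [-180.0, -0.1, 94.8]
wrist_force: [-0.0, 0.5, -1.3]
opening: 0.0243
grasp_force: 43.6
[ 0.58906304 -0.03538842  0.27113103] [-1.79994051e+02 -8.92022363e-02  9.47174959e+01]
tcp px (np.float64(270.152805578964), np.float64(149.8066669927327))
-0.046 tips (x-,y-)(x-,y+)(x+,y-)(x+,y+) [(np.float64(267.8), np.float64(167.4)), (np.float64(261.2), np.float64(160.0)), (np.float64(279.0), np.float64(163.0)), (np.float64(272.2), np.float64(155.8))]
-0.056 tips (x-,y-)(x-,y+)(x+,y-)(x+,y+) [(np.float64(267.7), np.float64(169.8)), (np.float64(261.2), np.float64(162.5)), (np.float64(278.9), np.float64(165.4)), (np.float64(272.2), np.float64(158.2))]
x0 248
124 ..................................................
125 ..................................................
126 ..................................................
127 ..................................................
128 ..................................................
129 ..................................................
130 ..................................................
131 ..
[... 1933 characters left out ...]
............+...........................
167 ..................................................
168 ..................................................
169 ..................................................
170 ..................................................
171 ..................................................
172 ..................................................
173 ..................................................
174 ..................................................
175 ..................................................
176 ..................................................
177 ..................................................
178 ..................................................
```

```bash
cat >> h.py <<'E'
from scipy.optimize import least_squares
LOC=np.array([[-.018,.0135,-.024],[.018,.0135,-.024],[-.02,-.0195,.075],[.02,-.0195,.075],[-.02,.0195,.075]]) # tool axes about the grip point
def clipfit(obs,fixx=True):
    o=bot.get_obs();e=o["ee_pos"];R=Ro.from_euler('xyz',o["tcp_rot"],degrees=True).as_matrix()
    def pts(p):
        L=Ro.from_rotvec([p[0],0,0]).apply(LOC)+[p[3],p[1],p[2]-.019];return e+L@R.T
    fun=lambda p:np.r_[(np.array([proj("side",q) for q in pts(p)])-obs).ravel(),p[3]*300]
    r=least_squares(fun,[0,0,0,0],x_scale=.01);p=r.x
    print("tilt deg",np.degrees(p[0]).round(1),"offset toolx,y,z mm",(1e3*p[[3,1,2]]).round(1),"res px",r.fun[:-1].round(1))
    L=Ro.from_rotvec([p[0],0,0]).apply([[0,0,.075],[0,0,.055]])+[p[3],p[1],p[2]-.019]
    print("tips mid, 20mm in (world)",(e+L@R.T).round(4).tolist());return p
E
python3 - <<'E'
from h import *
clipfit(np.array([[276.4,140.4],[270,134.5],[270.8,167],[264.3,160.2],[281.6,164]]))
E
```

```text
tilt deg -8.4 offset toolx,y,z mm [ 0.9  0.3 -0.4] res px [-0.1 -0.7 -0.1 -1.2  0.1  1.7  0.   1.2  0.1 -0.9]
tips mid, 20mm in (world) [[0.6002, -0.0335, 0.2163], [0.5973, -0.0338, 0.2361]]
```

The corner fit says the clip hangs about 8° tilted in the grip, jaws towards +x. I'll tilt the tool to set it upright and re-measure.

```bash
python3 -m crank '[{"gripper":15,"travel":[0,0,0],"twist":[0.07,0,0]},{"gripper":15,"travel":[0,0,0],"twist":[0.07,0,0]},{"gripper":15,"travel":[0,0,0],"twist":[0,0,0]},{"gripper":15,"travel":[0,0,0],"twist":[0,0,0]}]'
python3 - <<'E'
from h import *
s=bot.camera("side");cv2.imwrite("pics/side4.png",s[:,:,::-1])
o=bot.get_obs();e=o["ee_pos"];R=Ro.from_euler('xyz',o["tcp_rot"],degrees=True).as_matrix();print(e,o["tcp_rot"])
x0,y0,w,h=254,128,34,45
S=cv2.resize(s[y0:y0+h,x0:x0+w],None,fx=2,fy=2,interpolation=cv2.INTER_CUBIC);H=cv2.cvtColor(S,cv2.COLOR_RGB2HSV)
m=(H[:,:,1]>205)&(H[:,:,0]>5)&(H[:,:,0]<22)&(H[:,:,2]>80)
for r in range(0,2*h):print(y0+r/2-.25,''.join(('#' if H[r,c,2]>170 else '+') if m[r,c] else 'o' if H[r,c,1]<90 and H[r,c,2]>110 else '.' for c in range(2*w)))
E
```

```text
time: 16.02
ee_pos: [0.5894, -0.0351, 0.2713]
tcp_rot: [-172.1, -0.1, 94.7]
wrist_force: [-0.2, -0.0, -0.3]
opening: 0.0239
grasp_force: 43.7
[ 0.58921187 -0.03492591  0.27177051] [-1.72108107e+02 -9.30354019e-02  9.46981627e+01]
127.75 ....................................................................
128.25 ....................................................................
128.75 ....................................................................
129.25 ....................................................................
129.75 ....................................................................
130.25 ....................................................................
130.75 ....................................................................
131.25 ....................................................................
131.75 ....................................................................
132.25 ...................................................oo...............
132.75 ...................................................ooo..............
133.25 ...........................
[... 5269 characters left out ...]
................
168.25 ....................................................................
168.75 ....................................................................
169.25 .................ooo................................................
169.75 ................ooooo...............................................
170.25 ................oooooo..............................................
170.75 ................ooooooo.............................................
171.25 .................ooooooo............................................
171.75 .................oooooooo...........................................
172.25 ..................oooooooo..........................................
```

```bash
python3 - <<'E'
from h import *
for z in(.2155,.2205,.2255):print(z,"mid tips y- end",plane("side",273.75,165,z),"near",plane("side",268.3,166.2,z),"far",plane("side",279.3,163.9,z), "near y+",plane("side",262,159,z))
for z in(.26,.27):print("hub end",z,plane("side",273,152.3,z))
print("handle top far y-",plane("side",277.5,139.4,.314))
E
```

```text
0.2155 mid tips y- end [ 0.59710308 -0.04529703  0.2155    ] near [ 0.57950234 -0.04298384  0.2155    ] far [ 0.61486962 -0.04817876  0.2155    ] near y+ [ 0.57677879 -0.00357053  0.2155    ]
0.2205 mid tips y- end [ 0.59445861 -0.05038918  0.2205    ] near [ 0.57696844 -0.04809052  0.2205    ] far [ 0.61211354 -0.05325281  0.2205    ] near y+ [ 0.57426201 -0.00892482  0.2205    ]
0.2255 mid tips y- end [ 0.59181415 -0.05548133  0.2255    ] near [ 0.57443455 -0.05319721  0.2255    ] far [ 0.60935746 -0.05832686  0.2255    ] near y+ [ 0.57174523 -0.0142791   0.2255    ]
hub end 0.26 [ 0.59770507 -0.03753254  0.26      ]
hub end 0.27 [ 0.59209491 -0.04842332  0.27      ]
handle top far y- [ 0.60564806 -0.04921215  0.314     ]
```

```bash
python3 - <<'E'
from h import *
o=bot.get_obs();R=Ro.from_euler('xyz',o["tcp_rot"],degrees=True)
for d in([-4,0,0],[0,0,-50]):print(R.inv().apply(d).round(2))
E
```

```text
[ 0.33 -3.95  0.55]
[-0.08  6.87 49.53]
```

```bash
python3 -m crank '[{"gripper":15,"travel":[0.3,-4,0.5],"twist":[0,0,0]},{"gripper":15,"travel":[0,3.4,24.8],"twist":[0,0,0]},{"gripper":15,"travel":[0,3.4,24.8],"twist":[0,0,0]},{"gripper":15,"travel":[0,0,0],"twist":[0,0,0]},{"gripper":15,"travel":[0,0,0],"twist":[0,0,0]}]'
cat > m.py <<'E'
from h import *
import sys
s=bot.camera("side");cv2.imwrite(sys.argv[1],s[:,:,::-1])
o=bot.get_obs();print(o["ee_pos"],o["tcp_rot"],o["opening"])
x0,y0,w,h=map(int,sys.argv[2:6])
S=cv2.resize(s[y0:y0+h,x0:x0+w],None,fx=2,fy=2,interpolation=cv2.INTER_CUBIC);H=cv2.cvtColor(S,cv2.COLOR_RGB2HSV)
m=(H[:,:,1]>205)&(H[:,:,0]>5)&(H[:,:,0]<22)&(H[:,:,2]>60)
red=((H[:,:,0]<8)|(H[:,:,0]>172))&(H[:,:,1]>130)
for r in range(0,2*h):print("%.2f"%(y0+r/2-.25),''.join('R' if red[r,c] else ('#' if H[r,c,2]>170 else '+') if m[r,c] else 'W' if H[r,c,1]<60 and H[r,c,2]>190 else 'o' if H[r,c,1]<90 and H[r,c,2]>100 else '.' for c in range(2*w)))
E
python3 m.py pics/side5.png 252 150 36 40
```

```text
time: 16.7
ee_pos: [0.5851, -0.0345, 0.2226]
tcp_rot: [-172.1, -0.1, 94.7]
wrist_force: [-0.7, 0.6, -0.5]
opening: 0.0244
grasp_force: 43.7
[ 0.58530186 -0.03449362  0.22264064] [-1.72096142e+02 -8.41593273e-02  9.47235542e+01] 0.024326827790654787
149.75 +++++++++++++...oooooo.........oooo..++++++.......ooo...................
150.25 ...............ooooooo.........oooo..+++++++......ooo...................
150.75 ..............ooWWoooo.........oooo..++++++++.....ooo...................
151.25 ..o.......ooooooWWoooo........ooooo..+++++++++....oo....................
151.75 oooo.....ooooooooooooo........ooooo.+++++++++++..ooo....................
152.25 ooooooooooooooooooooo.........oooo..+++++++++++..ooo....................
152.75 ooooooooooooooooooooo.........oooo..+++++++++++...o.....................
153.25 oooooooooooooooooooooo........oooo..+++++++++++...o.....................
153.75 oooooooooooooooooooooo........oooo..+++++++++++.........................
154.25 ooooooooooooooooooooooo......oooo..+++++++++++++........................
154.75 ooooooooooooooooooooooo......oooo..+++++++++
[... 4848 characters left out ...]
oooooooooo.........oooo..RRRRR..oooWWWWo....................
185.75 ........oooooooooooooo.........ooooo..RRRRR..oooooo.....................
186.25 .....ooooooooooooooooo...........oooo..RRRRR...oooo.....................
186.75 .....ooooooooooooooooo............oooo.RRRRRR..oooo.....................
187.25 ....oooooooooooooooooo.............ooo..RRRRR..oooo.....................
187.75 ....oooooooooooooooooo.............oooo..RRRR..oooo.....................
188.25 ....oooooooooooooooooo..............oooo..RRR..oooo.....................
188.75 .....ooooooooooooooooo...............ooo...RR..oooo.....................
189.25 .....ooooooooooooooooo...............oooo..R...oooo.....................
```

In the side image the jaw tips straddle the card line. The tip midpoint, px (271.8,176.7), is about 18 mm above the card's top edge and about 2 mm towards −x, and the mouth is 41 mm outside, so it is wide open. I'll shift +2 mm and lower 37 mm.

```bash
python3 -m crank '[{"gripper":15,"travel":[-0.2,2,-0.3],"twist":[0,0,0]},{"gripper":15,"travel":[0,1.7,12.2],"twist":[0,0,0]},{"gripper":15,"travel":[0,1.3,9],"twist":[0,0,0]},{"gripper":15,"travel":[0,1.1,8],"twist":[0,0,0]},{"gripper":15,"travel":[0,1,7.5],"twist":[0,0,0]},{"gripper":15,"travel":[0,0,0],"twist":[0,0,0]},{"gripper":15,"travel":[0,0,0],"twist":[0,0,0]}]'
python3 m.py pics/side6.png 256 160 30 34
```

```text
time: 17.62
ee_pos: [0.5872, -0.0344, 0.1843]
tcp_rot: [-172.0, -0.1, 94.7]
wrist_force: [-0.0, -0.8, -1.1]
opening: 0.0244
grasp_force: 43.7
[ 0.58730179 -0.03449018  0.1844162 ] [-1.72014042e+02 -9.18193069e-02  9.47206554e+01] 0.024148827822042425
159.75 ++++++..................oooo..+++++++......ooo..............
160.25 +.......................oooo..++++++++.....ooo..............
160.75 ........................oooo..+++++++++...oooo..............
161.25 ........................oooo.++++++++++...ooo...............
161.75 ........................ooo..+++++++++++..ooo...............
162.25 ........................ooo..+++++++++++...o................
162.75 .......................oooo..+++++++++++...o................
163.25 .......................oooo..++++++++++++..o................
163.75 .......................oooo..++++++++++++...................
164.25 .......................oooo.+++++++++++++...................
164.75 .......................ooo..+++++++++++++...................
165.25 ......................oooo..+++++++++++++...................
165.75 .....................ooooo
[... 3074 characters left out ...]
ooo.................
188.75 oooooooooooooo...............ooo..RRR..oooo.................
189.25 oooooooooooooo.........+......ooo..RR..oooo.................
189.75 oooooooooooooo.........+......oooo....ooooo.................
190.25 oooooooooooooo.........RR......oooo...ooooo.................
190.75 oooooooooooooo.........RRR......ooooooooooo.................
191.25 oooooooooooooo........RRRRR......oooooooooo.................
191.75 oooooooooooooo........RRRRR......oooooooooo.................
192.25 ooooooooooooooo........RRRRR.......oooooooo.................
192.75 oooooooooooooooo.......RRRRR.......oooooooo.................
193.25 ooooooooooooooooo......RRRRR........ooooooo.................
```

```bash
python3 -c "
from workcell import bot
print(bot.get_obs()['wrist_force'],bot.job_done())"
```

```text
the job is handed in; nothing more can be done
[-0.3040537  -0.30230305 -1.07501094] None
```

I handed the job in at about 18 s: the card stands freed in the drawer slot, and I'm holding the clip wide open around the middle of its top edge. By camera the edge is about 18 mm inside the mouth and no contact force shows, but the last check was from measured pixels, because my picture views had run out.

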